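# Scrape the broken ceramic chips off the guarded stage

## Robot

A 7-joint arm with a two-finger parallel gripper is mounted at the origin on the work surface. World frame = base frame: x ahead of the robot, y to its left, z up, the work surface at z = 0. Lengths are in m, angles in rad, forces in N, time in s.
With the tool pointing down it reaches from about 0.35 to 0.9 m from the base axis. Payload 8.1 kg.
Tool frame: the origin (TCP) lies between the finger pads; the fingertips stand env.finger_overhang ahead of it and the grasp point (between the pads) is the TCP (env.finger_overhang is the distance from the TCP to the fingertips, in m); z points along the fingers, y is the line along which they close (so a half turn about z gives the same grasp; the last joint's range is limited). The gripper opens to 92 mm and grips with 3 to 60 N. Pads are 19 mm wide; open, the fingers measure 130 mm over their backs; the gripper's body (75 mm by 190 mm) begins 47 mm behind the grasp point.
Start: joints at [1.086, 0.434, 0.025, 1.573, -0.012, 1.134, -0.075], TCP at [0.233, -0.58, 0.246] pointing down, gripper open.
Joint ranges: [-2.62, 2.62], [-0.44, 2.09], [-1.27, 1.32], [0.08, 2.57], [-1.32, 4.46], [0.12, 2], [-2.74, 2.74]. Speed limits (rad/s): [2.22, 2.22, 3.01, 3.01, 3.14, 3.14, 3.14].

## Interface

Orientations are given as a unit quaternion [x, y, z, w].
In Python, from workcell import env, snapshot gives the robot as it stands. The module is installed in compiled form; this text tells all that it offers. Calls block until the motion is done:
- env.reach(position, orientation): joint-space move of the TCP to a pose.
- env.servo_line(position, velocity=0.15, attitude=None, until_force=None): straight line of the TCP; attitude=None keeps the orientation; velocity is the mean speed in m/s. With until_force (N) it stops when the force on the tool has changed by that much, and returns True; else False.
- env.move_joints(angles): joint-space move.
- env.command_gripper(opening): opening from 0.0 (shut) to 1.0 (fully open); the grip force is fixed at half the most; returns when the fingers have stopped.
- env.wait(seconds).
- env.inverse_kinematics(position, orientation): joint angles nearest the present ones, or None.
- env.observe(): the state.
- snapshot(name): name is "scene" or "top"; returns a dict with "color" (400x640x3 uint8, red, green, blue), "mtx" (3x3 intrinsics, pixels), "distortion" ([k1, k2, p1, p2, k3] as OpenCV has them; the pictures are not rectified), "position" and "attitude" of the camera in the world. Camera axes: x right, y down, z forward; pixel columns grow to the right and rows downward; lengths in m; the calibration is good to about 2 mm. A picture is of the moment at which its call begins. There is no depth.
A pose or a line that the arm cannot do raises env.PlanningError and nothing moves.
- env.finish_job(): hands the job in; it is judged then, once.
The state is a dict: "time_s": time; "joint_positions": joint angles; "dq": joint speeds; "joint_torque": joint torques, N m; "position": TCP position; "tcp_rot": TCP orientation; "ft_force": force on the tool from outside, world axes, zero at the start; "moment": the same for the moment, N m; "grip_width": opening from 0.0 (shut) to 1.0 (fully open); "finger_force": force on a finger pad.
Only numpy, scipy, OpenCV 4.12 (cv2) and the standard library are available. Lean on these libraries where they do the work, as an engineer would, in place of code of your own. Each camera call takes 0.05 s, during which the arm holds its last target. There are 200 camera calls.

## Task

A ceramic dish has broken on the height-adjustable stage: take the scraper block by its leaning grip, bring it in under the clear guard, set it gently on the plate behind the chips and, keeping it lightly pressed on the plate, wipe all four over the open front edge into the tray below. The chips are sharp, so move them with the scraper only, do not knock the stage, its guard or tray with the gripper, and leave the other things on the bench where they are. Then stand the scraper on its sole on the bench again.

Things in the scene. Friction and masses are not known exactly. Their poses are not given: they have to be found in the camera images.
- station: white foot and column of the stage, fixed to the bench; origin on the bench under the centre of the stage plate, same axes as stagetop
- stagetop: fixed stage plate, steel, 190 (x) by 156 (y) by 8 mm, locked 70 to 96 mm above the bench. Origin: centre of its top face (reading good to 2 mm only: feel for it); x from the open front edge (x = -95) to the back. Lips 10 mm high, inner faces at y = +-72 and x = 89. The chips' centres lie in x = -38 to 20, y = +-46; clear strips are left in front of and behind them
- front_edge (a point): middle of the plate's open front edge, on its top face (stagetop x = -95 mm)
- guard_front (a point): middle of the lower front rim of the clear guard, 116 mm above the plate (stagetop x = 0). The guard is a flat roof over stagetop x = 0 to 100, y = +-85 mm, 5 mm thick with dark rails 8 mm wide and 10 mm high along its front and back, on two 12 mm posts at x = 88, y = +-72
- tray_floor (a point): centre of the inner floor (5 mm above the bench) of the open white plastic tray in front of the stage, fixed to it: outer size 125 mm (station x = -200.5 to -75.5) by 190 mm (y = +-95), 45 mm high, walls 4 mm; it reaches under the plate's front edge
- scraper: Scraper block standing on its sole on the bench: an aluminium bar 26 mm (x) by 116 mm (y) by 22 mm high with a black grip on top. Origin: centre of the sole; z up, y along the bar. The grip, 28 mm wide (y), 18 mm thick and 120 mm long, leans back 40 degrees from vertical towards the scraper's -x: its axis goes from (x, z) = (-4, 20) mm to (-81, 112) mm. Mass about 0.28 kg.
- scraper_grip (a point): point on the axis of the scraper's grip, 35 mm short of its upper end, at (x, y, z) = (-58.6, 0, 85.1) mm in the scraper's frame
- chip0: loose chip of broken white ceramic, roughly 24 x 19 mm across and 8 mm thick, flat on the stage plate; origin at the centre of its underside
- chip1: loose chip of broken white ceramic, roughly 27 x 27 mm across and 6 mm thick, flat on the stage plate; origin at the centre of its underside
- chip2: loose chip of broken white ceramic, roughly 26 x 23 mm across and 7 mm thick, flat on the stage plate; origin at the centre of its underside
- chip3: loose chip of broken white ceramic, roughly 25 x 22 mm across and 6 mm thick, flat on the stage plate; origin at the centre of its underside
- jar: bystander: screw-top jar, 60 mm across, 75 mm high; origin at the centre of its underside (as for all bystanders)
- wellplate: bystander: flat white well plate, 86 x 128 x 15 mm
- tub: bystander: blue open tub, 130 mm across, 110 mm high
- beaker: bystander: glass beaker, 68 mm across, 90 mm high
- vial: bystander: small amber vial, 28 mm across, 60 mm high
- tipbox: bystander: grey box of pipette tips with a clear lid, 77 x 117 x 66 mm
- freezerbox: bystander: cardboard freezer box, 130 x 130 x 50 mm
Not all that is in view belongs to the job. What is shaped like the scraper but purple is not meant.

How it is judged:
By the outcome, as a careful person would: the job done as asked, in the order asked, and still so for the second after the job is handed in, with the robot touching nothing.
It also fails if it takes over 61 s, if anything falls off the work surface, if the arm or the gripper's body presses on something with over 40 N, if the wrist force passes 120 N, or if a joint passes its speed limit or range.

## Working session

There is one attempt and no reset: what is moved stays moved. The work goes in short steps, each a Python script; the robot and the scene stay as the last script left them, time stands still between calls to the robot, and variables do not carry over. Pictures are saved under pics/ and viewed, at most 10 in all, crops included, and the job is handed in when it is done.

```bash
mkdir -p pics; ls
python3 - <<'E'
from workcell import env, snapshot
import cv2
print(env.finger_overhang, env.observe())
for n in("scene","top"):
    s=snapshot(n); cv2.imwrite(f"pics/{n}0.png",s["color"][:,:,::-1]); print(n,s["mtx"],s["distortion"],s["position"],s["attitude"])
E
```

```text
pics
0.019 {'time_s': 0.0, 'joint_positions': array([ 1.08635266,  0.4352188 ,  0.02496349,  1.57411692, -0.01161224,
        1.13400866, -0.0750996 ]), 'dq': array([-0.00071612,  0.00209556,  0.00111037,  0.00120561,  0.00147714,
        0.00131573, -0.00051156]), 'joint_torque': array([-3.92989050e-04, -6.67844439e+01,  9.84907262e-01, -3.14464831e+01,
       -6.06173929e-02,  4.26766207e-02,  1.64633962e-04]), 'position': array([ 0.23266624, -0.57954253,  0.24493978]), 'tcp_rot': array([ 9.81835685e-01,  1.89731499e-01, -2.15917438e-04, -7.73776965e-04]), 'ft_force': array([-0.60784634, -0.18822194, -0.02619134]), 'moment': array([-0.01598224, -0.02276753,  0.0469607 ]), 'finger_force': 0.0, 'grip_width': 1.0011561748528064}
scene [[429.96904136   0.         326.14223783]
 [  0.         429.96904136 200.14042462]
 [  0.           0.           1.        ]] [-0.08813709  0.          0.          0.          0.        ] [1.01325188 0.75316843 1.02633429] [ 0.24519883  0.88770085 -0.37537794 -0.10467159]
top [[453.67990217   0.         323.43642672]
 [  0.         453.67990217 200.3837596 ]
 [  0.           0.           1.        ]] [-0.0843105  0.         0.         0.         0.       ] [ 0.18380641 -0.04536596  1.79717729] [-0.69863145  0.70751126 -0.07604234  0.07456196]
```

View pics/scene0.png

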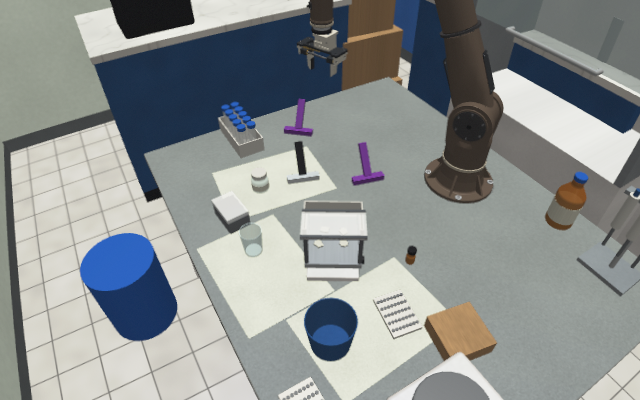

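View pics/top0.png

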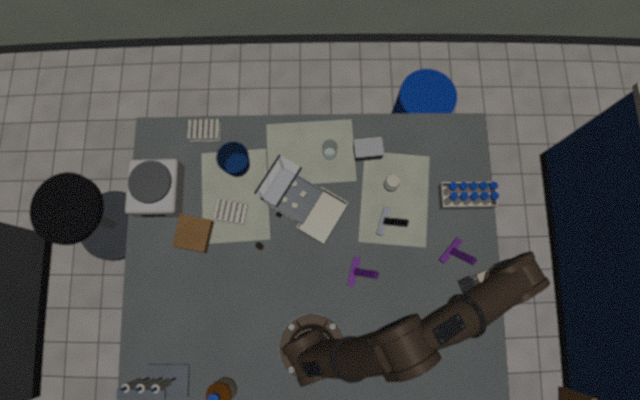

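Run:
```python
import cv2
a=cv2.imread("pics/scene0.png"); cv2.imwrite("pics/sc1.png",cv2.resize(a[130:290,230:430],None,fx=4,fy=3.75,interpolation=3)[:600])
a=cv2.imread("pics/top0.png"); b=cv2.resize(a[140:290,240:440],None,fx=4,fy=4,interpolation=3); cv2.imwrite("pics/tp1.png",cv2.convertScaleAbs(b,alpha=1.3))
```

```text
(no output)
```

View pics/sc1.png

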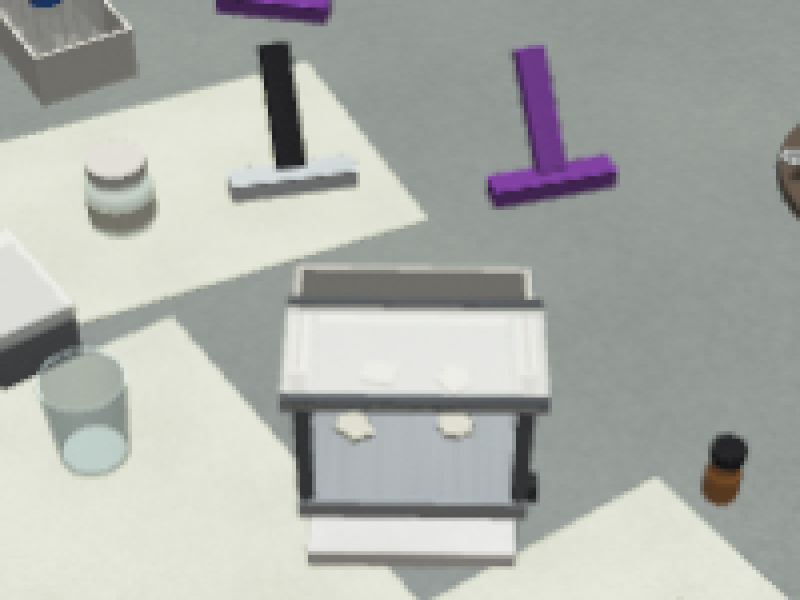

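View pics/tp1.png

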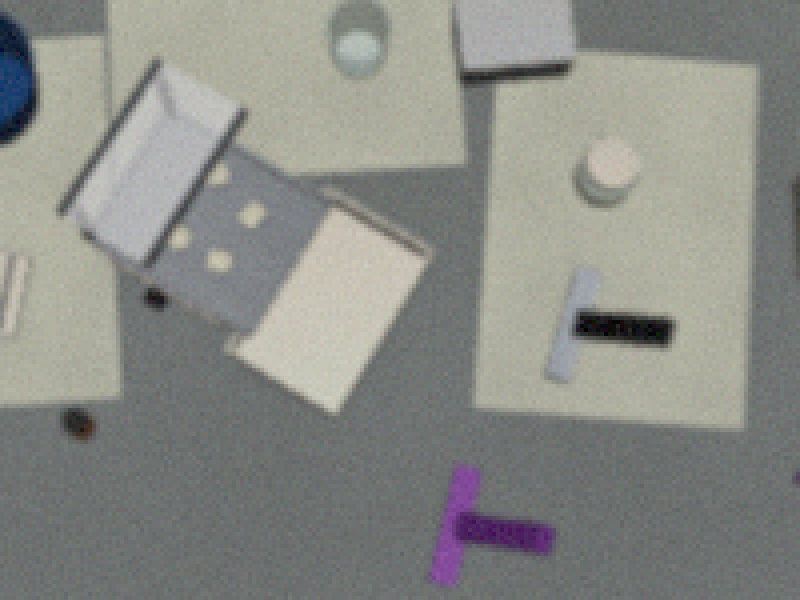

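```bash
cat > h.py <<'E'
import numpy as np, cv2, pickle, os
from scipy.spatial.transform import Rotation as R
from scipy.optimize import least_squares
def cams():
    if not os.path.exists("cams.pkl"):
        from workcell import snapshot
        pickle.dump({n:{k:v for k,v in snapshot(n).items() if k!="color"} for n in("scene","top")},open("cams.pkl","wb"))
    return pickle.load(open("cams.pkl","rb"))
C=cams()
def proj(n,P):
    c=C[n]; Ri=R.from_quat(c["attitude"]).inv()
    t=-Ri.apply(c["position"])
    return cv2.projectPoints(np.atleast_2d(np.array(P,float)),Ri.as_rotvec(),t,np.array(c["mtx"]),np.array(c["distortion"]))[0][:,0]
def crop(n,p):
    p=np.array(p,float)
    return (p+.5)/4-.5+[240,140] if n=="top" else (p+.5)/[4,3.75]-.5+[230,130]
def world(q,P):   # q=x,y,z,yaw
    return R.from_euler("z",q[3]).apply(P)+q[:3]
def ray(n,p,z):
    c=C[n]; u=cv2.undistortPoints(np.array(p,float).reshape(-1,1,2),np.array(c["mtx"]),np.array(c["distortion"]))[:,0]
    d=R.from_quat(c["attitude"]).apply(np.c_[u,np.ones(len(u))]); return c["position"]+d*((z-c["position"][2])/d[:,2])[:,None]
E
python3 - <<'E'
from h import *
T=[((432,250),(-200.5,-95,45),0),((337,412),(-200.5,95,45),0),((243,113),(4,-85,121),1),((150,262),(4,85,121),1),((160,63),(96,-85,121),1),((64,210),(96,85,121),1),((335,203),(-95,-72,0),1),((247,332),(-95,72,0),1)]
S=[((297,265),(-200.5,-95,45),0),((530,266),(-200.5,95,45),0),((290,302),(4,-85,121),1),((543,304),(4,85,121),1),((282,403),(96,-85,121),1),((549,404),(96,85,121),1)]
def res(q):
    r=[]
    for n,L in(("top",T),("scene",S)):
        P=np.array([l[1] for l in L])/1e3; rel=np.array([l[2] for l in L])
        W=world(np.r_[q[:2],0,q[3]],P); W[:,2]+=q[2]*rel
        r.append(proj(n,W)-crop(n,[l[0] for l in L]))
    return np.vstack(r)
s=least_squares(lambda q:res(q).ravel(),[.5,.05,.09,.98],loss="soft_l1"); print(s.x,np.degrees(s.x[3])); print(res(s.x).round(2).tolist())
np.save("stage.npy",s.x)
# scraper
T2=[((578,265),(13,58,22)),((601,270),(-13,58,22)),((568,382),(-13,-58,22)),((546,377),(13,-58,22)),((673,331),(-81,0,112))]
# image up=+x world; scraper +x ~ +y world => scraper +y ~ -x world: fix signs
T2=[(p,(a,-b,c)) for p,(a,b,c) in T2]
S2=[((229,177),(13,58,22)),((357,162),(13,-58,22)),((232,200),(13,58,0)),((358,186),(13,-58,0)),((274,43),(-81,0,112))]
def res2(q):
    return np.vstack([proj(n,world(q,np.array([l[1] for l in L])/1e3))-crop(n,[l[0] for l in L]) for n,L in(("top",T2),("scene",S2))])
for f in(1,-1):
    for L in(S2,): 
        if f<0: S2[:]=[(p,(a,-b,c)) for p,(a,b,c) in S2]
    s=least_squares(lambda q:res2(q).ravel(),[.5,-.2,0,1.4],loss="soft_l1"); print(f,s.cost,s.x,np.degrees(s.x[3])); print(res2(s.x).round(2).tolist())
    if f>0: b=s
    elif s.cost<b.cost:b=s
np.save("scr.npy",b.x)
st=np.load("stage.npy")
for p in[(217,174),(252,214),(179,238),(219,261)]:
    w=ray("top",crop("top",[p]),st[2]+.007)[0]; print("chip",(R.from_euler("z",-st[3]).apply(w-st[:3])*1e3).round(1))
for p in[(354,426),(456,426)]:
    w=ray("scene",crop("scene",[p]),st[2]+.005)[0]; print("chip scene",(R.from_euler("z",-st[3]).apply(w-st[:3])*1e3).round(1))
for nm,p in dict(jar=(612,160),beaker=(360,40),vial=(80,422),tip=(515,35)).items(): print(nm,ray("top",crop("top",[p]),.06)[0].round(3))
E
```

```text
[0.57976212 0.07049194 0.08530909 1.01855605] 58.35896276579577
[[0.78, -0.07], [-0.17, 0.57], [0.63, -0.9], [-0.93, 1.03], [0.06, -0.74], [-0.97, 1.18], [-0.88, 0.82], [1.75, 0.03], [-0.07, 0.15], [-0.3, 0.46], [-0.46, 0.33], [-0.1, 0.44], [-0.4, -0.57], [0.31, -0.14]]
1 138.18579020216265 [ 4.84469882e-01 -2.88073501e-01  5.25865210e-04  1.23813607e+00] 70.93997104162199
[[0.19, -0.18], [0.65, 0.58], [0.53, -0.05], [-0.26, -0.85], [-1.04, 0.52], [32.6, -1.93], [-31.62, 6.46], [31.9, -3.44], [-31.49, 4.69], [0.03, -0.04]]
-1 3.6336035624410234 [ 0.484449   -0.28804214  0.00524795  1.24778058] 71.49256073668677
[[0.2, -0.42], [0.69, 0.28], [0.82, -0.2], [-0.0, -0.94], [-0.77, 0.13], [0.37, 1.55], [0.6, 0.96], [-0.0, 0.07], [0.4, -0.79], [-0.23, -1.08]]
chip [ 15.9 -41.1   7. ]
chip [-34.  -24.6   7. ]
chip [13.9 31.7  7. ]
chip [-31.   31.2   7. ]
chip scene [ 19.6 -41.9   5. ]
chip scene [18.6 30.4  5. ]
jar [ 0.641 -0.327  0.06 ]
beaker [ 0.769 -0.079  0.06 ]
vial [0.387 0.196 0.06 ]
tip [ 0.772 -0.235  0.06 ]
```

```bash
cat > ov.py <<'E'
from h import *
import sys
def box(x0,x1,y0,y1,z0,z1):
    c=[(x,y,z) for x in(x0,x1) for y in(y0,y1) for z in(z0,z1)]
    return [(c[i],c[j]) for i in range(8) for j in range(i) if sum(a!=b for a,b in zip(c[i],c[j]))==1]
st=np.load("stage.npy"); sc=np.load("scr.npy"); s0=st.copy(); s0[2]=0
L=[(st,e,(0,0,255)) for e in box(0,8,-85,85,116,126)+box(92,100,-85,85,116,126)+box(-95,95,-78,78,-8,0)]
L+=[(s0,e,(255,0,0)) for e in box(-200.5,-75.5,-95,95,0,45)]
a=np.radians(40)
L+=[(sc,e,(0,160,0)) for e in box(-13,13,-58,58,0,22)]+[(sc,((-4,0,20),(-81,0,112)),(0,255,255))]
out=[]
for n,(x0,y0),k in(("top",(250,145),5),("scene",(280,135),5)):
    im=np.load(f"avg_{n}.npy"); w,h=(170,110) if n=="top" else(110,155)
    b=cv2.resize(im[y0:y0+h,x0:x0+w],None,fx=k,fy=k,interpolation=cv2.INTER_CUBIC)
    for q,e,c in L:
        p=(proj(n,world(q,np.array(e)/1e3))-[x0,y0]+.5)*k-.5
        p=np.round(p*16).astype(int)
        cv2.line(b,tuple(map(int,p[0])),tuple(map(int,p[1])),c,1,cv2.LINE_AA,4)
    cv2.imwrite(f"pics/ov_{n}{sys.argv[1]}.png",b if n=="scene" else b[:, :800])
E
python3 - <<'E'
from workcell import snapshot
import numpy as np
for n in("top","scene"): np.save(f"avg_{n}.npy",np.mean([snapshot(n)["color"][:,:,::-1].astype(float) for _ in range(8)],0).astype(np.uint8))
E
python3 ov.py a; python3 -c "
import cv2;a=cv2.imread('pics/ov_scenea.png');print(a.shape);cv2.imwrite('pics/ov_sceneb.png',a[150:750])"
```

```text
(775, 550, 3)
```

View pics/ov_topa.png

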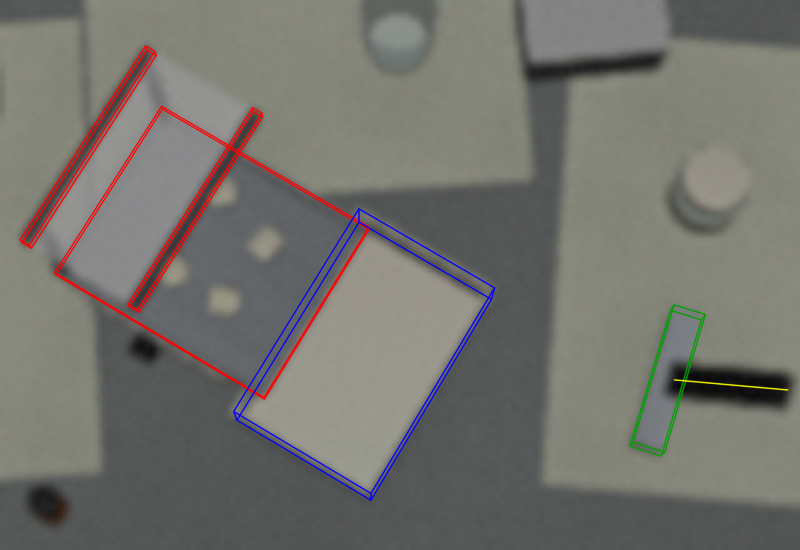

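View pics/ov_sceneb.png

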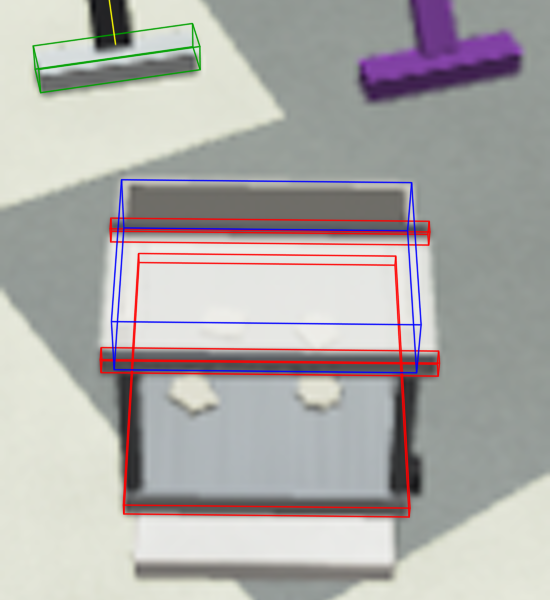

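```bash
cat >> h.py <<'E'
GP=np.array([-.0586,0,.0851])
def tool(yaw,th,flip):
    t=np.radians(th); z=np.array([np.sin(t),0,-np.cos(t)]); y=np.array([0,flip,0.]); x=np.cross(y,z)
    return (R.from_euler("z",yaw)*R.from_matrix(np.c_[x,y,z])).as_quat()
def tcp(q): return world(q,[GP])[0]   # scraper pose -> TCP
E
python3 - <<'E'
from h import *
from workcell import env
sc=np.load("scr.npy"); st=np.load("stage.npy")
T2=[((578,265),(13,-58,22)),((601,270),(-13,-58,22)),((568,382),(-13,58,22)),((546,377),(13,58,22)),((673,331),(-81,0,112))]
S2=[((229,177),(13,-58,22)),((357,162),(13,58,22)),((232,200),(13,-58,0)),((358,186),(13,58,0)),((274,43),(-81,0,112))]
f=lambda q:np.vstack([proj(n,world(np.r_[q[:2],0,q[2]],np.array([l[1] for l in L])/1e3))-crop(n,[l[0] for l in L]) for n,L in(("top",T2),("scene",S2))]).ravel()
s=least_squares(f,sc[[0,1,3]]).x; print(sc,s)
sc=np.r_[s[:2],0,s[2]]; np.save("scr0.npy",sc)
np.set_printoptions(precision=2,suppress=True)
g=tcp(sc); print("grip",g)
def sp(x,z): return np.r_[world(st,[[x,0,z]])[0],st[3]]
for th in(40,47,54,60):
  for fl in(1,-1):
    zt=R.from_quat(tool(sc[3],th,fl)).apply([0,0,1])
    out=[("pre",env.inverse_kinematics(g-.1*zt,tool(sc[3],th,fl))),("g",env.inverse_kinematics(g,tool(sc[3],th,fl)))]
    out+=[(f"s{x}",env.inverse_kinematics(tcp(sp(x/1e3,.015)),tool(st[3],th,fl))) for x in(-200,-60,54,-105)]
    print(th,fl,[(n,None if q is None else q) for n,q in out])
E
```

```text
[ 0.484449   -0.28804214  0.00524795  1.24778058] [ 0.483742   -0.29042662  1.2476434 ]
grip [ 0.47 -0.35  0.09]
40 1 [('pre', array([ 0.72,  0.77,  0.42,  1.48, -0.76,  1.55, -2.1 ])), ('g', array([ 0.67,  0.8 ,  0.34,  1.64, -0.81,  1.35, -2.06])), ('s-200', array([ 0.45,  0.38,  0.32,  2.12, -0.95,  1.08, -2.29])), ('s-60', array([ 0.23,  0.36,  0.2 ,  2.15, -1.08,  0.89, -2.46])), ('s54', array([ 0.07,  0.38,  0.1 ,  2.1 , -1.16,  0.75, -2.6 ])), ('s-105', array([ 0.3 ,  0.36,  0.24,  2.15, -1.04,  0.96, -2.4 ]))]
40 -1 [('pre', array([ 1.16,  0.77, -0.36,  1.44, -0.35,  1.36,  0.67])), ('g', array([ 1.12,  0.82, -0.39,  1.59, -0.36,  1.14,  0.69])), ('s-200', array([ 1.09,  0.43, -0.51,  2.07, -0.67,  0.87,  0.55])), ('s-60', array([ 0.85,  0.42, -0.59,  2.1 , -0.77,  0.67,  0.39])), ('s54', array([ 0.65,  0.46, -0.64,  2.05, -0.78,  0.51,  0.2 ])), ('s-105', array([ 0.94,  0.42, -0.57,  2.1 , -0.75,  0.73,  0.45]))]
47 1 [('pre', array([ 0.77,  0.85,  0.42,  1.42, -0.82,  1.66, -2.05])), ('g', array([ 0.71,  0.87,  0.35,  1.59, -0.86,  1.47, -2.01])), ('s-200', array([ 0.51,  0
[... 1604 characters left out ...]
1.69, -1.93])), ('s-200', array([ 0.59,  0.59,  0.36,  2.12, -1.15,  1.4 , -1.94])), ('s-60', array([ 0.69,  0.54, -0.16,  2.18, -1.29,  1.03, -2.08])), ('s54', array([ 0.95,  0.71, -0.86,  2.14, -1.26,  0.51, -2.25])), ('s-105', array([ 0.46,  0.55,  0.27,  2.19, -1.29,  1.27, -1.98]))]
60 -1 [('pre', array([ 1.25,  1.01, -0.38,  1.26, -0.48,  1.6 ,  0.77])), ('g', array([ 1.21,  1.01, -0.42,  1.46, -0.5 ,  1.38,  0.8 ])), ('s-200', array([ 1.26,  0.64, -0.55,  2.06, -0.86,  1.  ,  0.87])), ('s-60', array([ 1.09,  0.64, -0.7 ,  2.15, -1.08,  0.75,  0.88])), ('s54', array([ 0.91,  0.68, -0.8 ,  2.14, -1.3 ,  0.55,  0.92])), ('s-105', array([ 1.14,  0.63, -0.65,  2.13, -1.01,  0.84,  0.87]))]
```

Run:
```python
from h import *
from workcell import env
np.set_printoptions(precision=4,suppress=True)
sc=np.load("scr0.npy"); TH=50
q=tool(sc[3],TH,-1); zt=R.from_quat(q).apply([0,0,1]); g=tcp(sc)
env.reach(g-.1*zt+[0,0,.08],q); print(env.observe()["time_s"])
env.servo_line(g-.1*zt,.2)
f0=env.observe()["ft_force"]
h=env.servo_line(g,.08,until_force=6); o=env.observe(); print(h,o["position"]-g,o["ft_force"]-f0,o["time_s"])
if not h:
    env.command_gripper(0.); o=env.observe(); print(o["grip_width"]*92,o["finger_force"],o["position"]-g,o["ft_force"]-f0,o["moment"],o["time_s"])
import workcell
cv2.imwrite("pics/g1.png",np.hstack([cv2.resize(workcell.snapshot("scene")["color"][100:220,250:370,::-1],None,fx=3.3,fy=3.3),cv2.resize(workcell.snapshot("top")["color"][170:290,350:470,::-1],None,fx=3.3,fy=3.3)]))
```

```text
2.0333
False [ 0.     -0.0006  0.0002] [ 0.0176 -1.5601 -0.5551] 3.9833
28.34680261866537 29.999510943889618 [-0. -0. -0.] [-0.4412  0.8711 -0.4329] [-0.8419  0.2251  0.0013] 4.9917
```

View pics/g1.png

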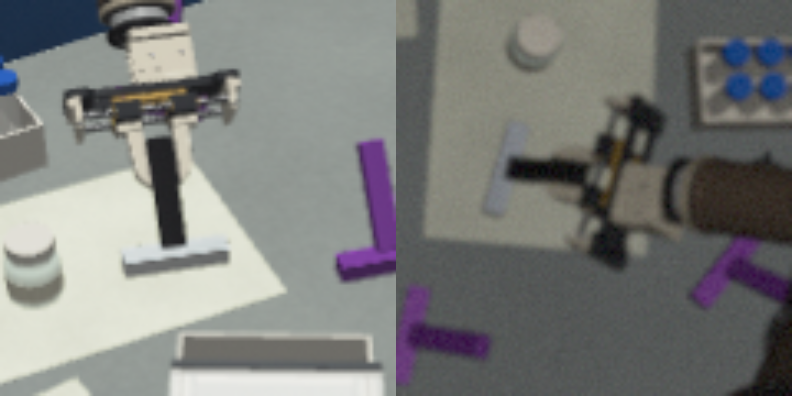

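```bash
cat >> h.py <<'E'
def sp(x,z,y=0):
    st=np.load("stage.npy"); return np.r_[world(st,[[x,y,z]])[0],st[3]]
E
python3 - <<'E'
from h import *
from workcell import env,snapshot
np.set_printoptions(precision=4,suppress=True)
sc=np.load("scr0.npy"); st=np.load("stage.npy"); TH=50
def say(n): o=env.observe(); print(n,o["position"],o["ft_force"],o["moment"],o["time_s"]); return o
say("start")
g=tcp(sc)
env.servo_line(g+[0,0,.02],.06); say("up2")
env.servo_line(g+[0,0,.14],.15); say("up")
qs=tool(st[3],TH,-1)
env.servo_line(tcp(sp(-.2,.05)),.15,attitude=qs); say("pre")
env.servo_line(tcp(sp(-.075,.03)),.15); env.wait(.2); o=say("over"); 
h=env.servo_line(tcp(sp(-.075,-.008)),.02,until_force=2.5); p=say("touch"); print(h,(p["position"]-tcp(sp(-.075,0)))[2], p["ft_force"]-o["ft_force"])
env.wait(.2); p=say("settled")
for n in("scene","top"): s=snapshot(n)["color"][:,:,::-1]; cv2.imwrite(f"pics/t_{n}.png",s)
np.save("dz.npy",(p["position"]-tcp(sp(-.075,0)))[2])
E
python3 - <<'E'
import cv2,numpy as np
a=cv2.imread("pics/t_scene.png")[150:290,270:400];b=cv2.imread("pics/t_top.png")[140:280,240:380]
cv2.imwrite("pics/t1.png",np.hstack([cv2.resize(a,(372,400),interpolation=3),cv2.resize(b,(400,400),interpolation=3)]))
E
```

```text
start [ 0.4651 -0.346   0.0851] [-0.232  -0.0284  0.2285] [-0.831   0.2413  0.0308] 5.0917
up2 [ 0.4652 -0.3462  0.1055] [ 0.9082  0.7239 -1.7011] [-1.3051  0.3923 -0.0212] 5.575
up [ 0.4647 -0.3458  0.2241] [-0.9728 -0.0466 -2.9405] [-1.2708  0.3616  0.0123] 6.525
pre [ 0.4444 -0.1506  0.2203] [-0.1808  0.2941 -1.0883] [-1.1936  0.6559 -0.0229] 7.9917
over [ 0.5096 -0.0442  0.2004] [-0.9766  0.1685 -2.171 ] [-1.139   0.6577  0.0167] 9.1833
touch [ 0.5097 -0.0433  0.1693] [-0.4037 -1.6732  4.1678] [-0.2776  0.0111 -0.0107] 10.575
True -0.0011042291064879695 [ 0.5729 -1.8417  6.3388]
settled [ 0.5097 -0.0433  0.1693] [-0.5421 -1.5976  5.3212] [-0.045  -0.2211 -0.0552] 10.775
```

View pics/t1.png

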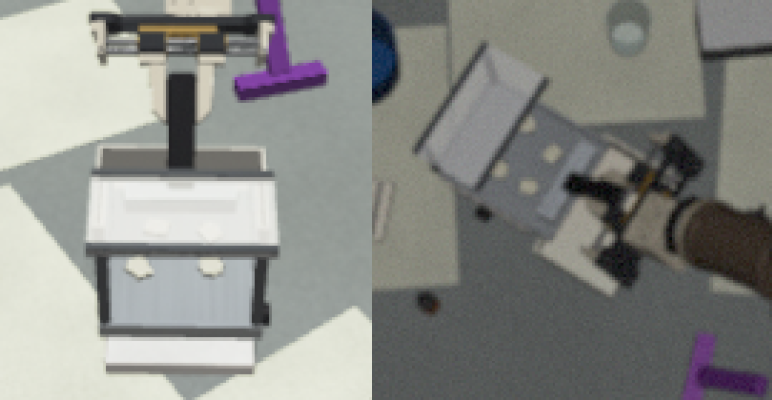

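Run:
```python
from h import *
from workcell import env,snapshot
np.set_printoptions(precision=4,suppress=True)
dz=float(np.load("dz.npy"))
def say(n): o=env.observe(); print(n,o["position"],o["ft_force"],o["moment"],o["time_s"],o["grip_width"]*92); return o
env.servo_line(tcp(sp(-.075,dz+.014)),.06); say("lift")
h=env.servo_line(tcp(sp(.054,dz+.014)),.09,until_force=8); say("in"); print("hit",h)
if not h:
    env.servo_line(tcp(sp(.054,dz+.004)),.03); env.wait(.2); o=say("low")
    h=env.servo_line(tcp(sp(.054,dz-.005)),.008,until_force=2); env.wait(.2); p=say("touch"); z=(p["position"]-tcp(sp(.054,0)))[2]; print(h,z,p["ft_force"]-o["ft_force"])
    np.save("dz2.npy",[z,o["ft_force"][2]])
```

```text
lift [ 0.5097 -0.0434  0.1835] [-0.7437 -0.2029 -2.5785] [-1.2336  0.685  -0.0159] 11.2667 28.251669365097438
in [0.5773 0.0659 0.1831] [ 0.2439  0.2632 -2.3085] [-1.1482  0.6581 -0.0273] 12.85 27.77067888429987
hit False
low [0.5774 0.0666 0.1734] [-0.9504  0.2893 -2.3491] [-1.2088  0.6924 -0.0449] 13.5333 27.87875404924519
touch [0.5773 0.0666 0.1694] [-0.4859 -0.9384  5.2181] [-0.0025 -0.3521  0.0196] 14.35 27.792275470578705
True -0.0010361629936864736 [ 0.4645 -1.2277  7.5673]
```

Run:
```python
from h import *
from workcell import env,snapshot
np.set_printoptions(precision=3,suppress=True)
z,f0=np.load("dz2.npy")
for dx in (.0003,):
    z+=dx; env.servo_line(tcp(sp(.054,z)),.01); env.wait(.1); print("press",env.observe()["ft_force"][2]-f0)
for x in list(np.arange(.034,-.09,-.02))+[-.092]:
    env.servo_line(tcp(sp(x,z)),.06); o=env.observe(); N=o["ft_force"][2]-f0
    zr=(o["position"]-tcp(sp(x,0)))[2]
    print(round(x,3),N,o["ft_force"],zr-z,o["time_s"])
    if N<3.5: z-=.0003
    elif N>8: z+=.0003
env.wait(.3)
for n in("scene","top"): cv2.imwrite(f"pics/w_{n}.png",snapshot(n)["color"][:,:,::-1])
a=cv2.imread("pics/w_scene.png")[150:290,270:400];b=cv2.imread("pics/w_top.png")[140:280,240:380]
cv2.imwrite("pics/w1.png",np.hstack([cv2.resize(a,(372,400),interpolation=3),cv2.convertScaleAbs(cv2.resize(b,(400,400),interpolation=3),alpha=1.3)]))
np.save("zw.npy",z)
```

```text
press 1.7185164379421596
0.034 4.838244467872066 [-1.414 -1.059  2.489] -2.8115760649155205e-05 15.2083
0.014 3.81370479063297 [-0.889 -0.722  1.465] -1.293375246544902e-05 15.6917
-0.006 3.877772550263501 [-1.59  -1.194  1.529] -2.712688996143152e-05 16.175
-0.026 3.413582775216383 [-1.826 -1.054  1.064] -2.7541352913751024e-05 16.6583
-0.046 7.425456810069885 [-3.899 -2.098  5.076] 0.00016333441183119524 17.1417
-0.066 8.749664842686096 [-4.92  -3.445  6.401] 0.00013461215243856794 17.625
-0.086 5.782332892871955 [-1.771 -2.054  3.433] -7.935595387101833e-05 18.1083
-0.092 5.5579032636452315 [-2.99  -0.998  3.209] -7.715187972118752e-05 18.3583
```

View pics/w1.png

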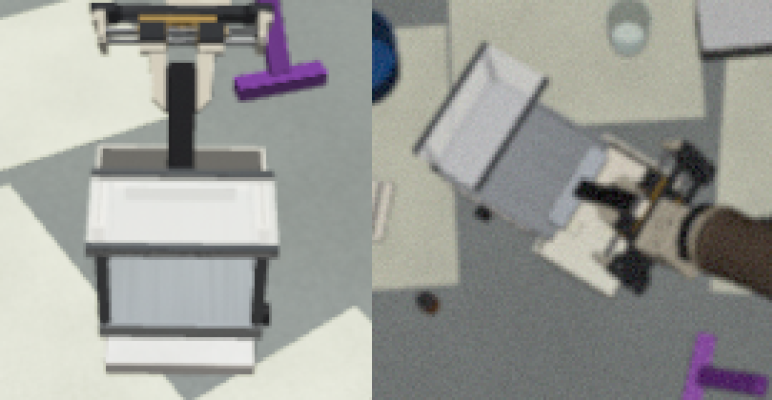

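Run:
```python
from h import *
from workcell import env,snapshot
np.set_printoptions(precision=3,suppress=True)
z=float(np.load("zw.npy")); sc=np.load("scr0.npy"); g=tcp(sc); q=tool(sc[3],50,-1); zt=R.from_quat(q).apply([0,0,1])
def say(n): o=env.observe(); print(n,o["position"],o["ft_force"],o["time_s"]); return o
env.servo_line(tcp(sp(-.101,z)),.04); env.wait(.3); say("end")
env.servo_line(tcp(sp(-.101,.05)),.1)
env.servo_line(tcp(sp(-.2,.055)),.15)
env.servo_line(g+[0,0,.14],.15,attitude=q); say("above")
env.servo_line(g+[0,0,.012],.12); env.wait(.2); o=say("near")
h=env.servo_line(g-[0,0,.006],.01,until_force=2); env.wait(.1); p=say("down"); print(h,p["position"]-g,p["ft_force"]-o["ft_force"])
for n in("scene","top"): cv2.imwrite(f"pics/d_{n}.png",snapshot(n)["color"][:,:,::-1])
s=cv2.imread("pics/d_scene.png");b=cv2.imread("pics/d_top.png")[140:280,240:420]
cv2.imwrite("pics/d1.png",np.hstack([cv2.resize(s[130:270,270:400],(372,400),interpolation=3),cv2.convertScaleAbs(cv2.resize(b,(428,333),interpolation=3),alpha=1.3)[0:400] if 0 else cv2.copyMakeBorder(cv2.convertScaleAbs(cv2.resize(b,(428,333),interpolation=3),alpha=1.3),0,67,0,0,0)]))
```

```text
end [ 0.496 -0.065  0.17 ] [-1.266 -0.661  0.053] 19.4333
above [ 0.465 -0.345  0.225] [ 0.252  0.338 -2.567] 22.3667
near [ 0.465 -0.346  0.098] [ 0.023 -0.168 -2.194] 23.7833
down [ 0.465 -0.346  0.085] [ 0.351 -2.357  6.004] 25.0417
True [-0. -0. -0.] [ 0.328 -2.189  8.198]
```

View pics/d1.png

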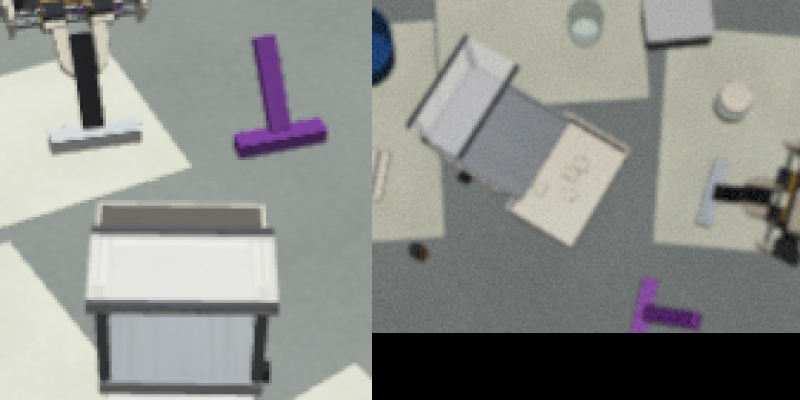

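Run:
```python
from h import *
from workcell import env,snapshot
sc=np.load("scr0.npy"); q=tool(sc[3],50,-1); zt=R.from_quat(q).apply([0,0,1])
p=env.observe()["position"]; p=p+[0,0,.0003]; env.servo_line(p,.01); print(env.observe()["ft_force"])
env.command_gripper(1.0); print(env.observe()["grip_width"])
env.servo_line(p-.12*zt,.08); env.servo_line(p-.12*zt+[0,0,.08],.15); env.wait(.5)
im=snapshot("scene")["color"][:,:,::-1]; a=np.load("avg_scene.npy")
d=np.abs(cv2.GaussianBlur(im,(3,3),0).astype(int)-cv2.GaussianBlur(a,(3,3),0)).max(2)>45
n,l,s,c=cv2.connectedComponentsWithStats(d.astype(np.uint8)); print([(x[:5].tolist()) for x in s[1:] if x[4]>4]); print(env.observe()["time_s"])
```

```text
[-0.40673286 -1.43057994 -0.18395675]
1.0018080205910016
[[259, 0, 51, 22, 780], [310, 0, 24, 13, 143], [395, 0, 48, 36, 1000], [435, 0, 36, 18, 394], [466, 0, 4, 2, 7], [263, 19, 42, 87, 1402], [310, 20, 24, 10, 102], [313, 29, 25, 22, 381], [316, 32, 9, 1, 9], [439, 34, 14, 15, 84], [297, 45, 5, 8, 20], [304, 47, 5, 5, 9], [307, 52, 10, 16, 66], [330, 56, 13, 20, 130], [287, 69, 31, 32, 231], [481, 72, 14, 22, 185], [494, 96, 12, 40, 73], [444, 100, 9, 44, 94], [315, 241, 6, 4, 18], [342, 241, 4, 3, 10]]
29.4333
```

```bash
python3 -c "
from workcell import env
print(env.finish_job())"
```

```text
the job is handed in; nothing more can be done
None
```

I wiped all four chips over the front edge into the tray and stood the scraper back on its sole where it came from, in 29.4 s of the 61 s allowed. The last camera check showed only the arm moved and the chips gone from the plate, and I've handed the job in.

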